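# Point-and-confirm check of a reagent and its sample vial

## Robot

A 7-joint arm with a two-finger parallel gripper is mounted at the origin on the work surface; the furniture and walls round the work are solid. World frame = base frame: x ahead of the robot, y to its left, z up, the work surface at z = 0. Lengths are in m, angles in rad, forces in N, time in s.
With the tool pointing down it reaches from about 0.425 to 0.875 m from the base axis. Payload 9.9 kg.
Tool frame: the origin (TCP) lies between the finger pads, 19 mm behind the fingertips; this is the grasp point; z points along the fingers, y is the direction in which the jaws open and shut (so a half turn about z gives the same grasp; the last joint's range is limited). The gripper opens to 85 mm and grips with 20 to 120 N. Pads are 22 mm wide; open, the fingers measure 114 mm over their backs; the gripper's body (76 mm by 85 mm) begins 54 mm behind the grasp point. The pads swing forward as they close: fully open they stand 13 mm farther back than shut.
Start: joints at [-1.197, 0.576, 0.025, 1.437, -0.015, 1.129, -0.057], TCP at [0.298, 0.606, 0.25] pointing down, gripper open.
Joint ranges: [-2.76, 2.76], [-0.34, 2.15], [-1.52, 1.57], [0.19, 2.46], [-1.09, 4.23], [0.17, 1.99], [-2.82, 2.82]. Speed limits (rad/s): [2.22, 2.22, 3.01, 3.01, 3.14, 3.14, 3.14].

## Interface

Orientations are given as a 3x3 rotation matrix whose columns are the frame's x, y, z axes.
In Python, from plant import ctrl gives the robot as it stands. The module is installed in compiled form; this text tells all that it offers.
- The arm moves only by the tool play_rows, never from a script. Its argument "rows" is a list that holds one entry, the list of rows, each a list of 5 numbers: the shift along the world's x, y, z in cm, then the turn about the world's z in degrees, then the gripper command: -1 is shut, 1 is fully open, values between are in proportion. In form: [[[tx, ty, tz, turn, gripper], ...]]. A call has 1 to 20 rows; each row is the pose to reach, as a shift and turn from the pose commanded when the call began; what a row does not reach only later rows make up. A row lasts 1/8 s, in which the tool goes at most 62.5 mm and 10.7 degrees, less where a joint would pass 70% of its speed; a pose out of reach is approached as far as the arm can. A call with a gripper value outside its range is refused whole. The fingers move at their own pace and stop on an object; "grip_force" is the grip in N (left out, the last holds). Time passes only in rows, so rows that repeat a pose let the fingers close. It gives the time, the measured TCP pose, the force and the opening at its end, in the units of the state.
- ctrl.get_state(): the state, without advancing time (a new reading comes with each control period).
- ctrl.camera(name): name is "side" or "top"; returns a dict with "image" (400x640x3 uint8, blue, green, red), "fx", "fy", "cx", "cy" (pixels), "rvec" (rotation vector, rad) and "tvec" (3), from world to camera coordinates, as OpenCV has them. Camera axes: x right, y down, z forward; pixel columns grow to the right and rows downward; lengths in m; the calibration is good to about 2 mm. A picture is of the moment at which its call begins. There is no depth.
- ctrl.sign_off(): hands the job in, once; it reports no verdict.
The state is a dict: "t": time; "joint_positions": joint angles; "joint_velocities": joint speeds; "joint_efforts": joint torques, N m; "eef_pos": TCP position; "tcp_rot": TCP orientation; "wrist_force": force on the tool from outside, world axes, zero at the start; "ft_torque": the same for the moment, N m; "opening": opening from 0.0 (shut) to 1.0 (fully open).
Only numpy, scipy, OpenCV 4.12 (cv2) and the standard library are available. Lean on these libraries where they do the work, as an engineer would, in place of code of your own. Each camera call takes 0.05 s, during which the arm holds its last target. There are 200 camera calls.

## Task

Check the reagent and the sample before the assay by pointing: with the fingers pointing down, bring the fingertips to a centimetre or two above the cap of the small red-capped bottle and dwell there for a good two seconds, then do the same above the green-capped vial, and then confirm by pressing the green button on the grey box down and letting it come up again. Touch none of the bottles and vials, point closely at no other cap, leave the red button unpressed and everything else where it stands.

Things in the scene. Friction and masses are not known exactly. Their poses are not given: they have to be found in the camera images.
- red_bottle: white plastic bottle with a red screw cap, 33 mm across and 66 mm tall, standing loose and upright on the bench; origin at the centre of its underside, z up
- red_bottle_cap (a point): centre of the top of the cap of the white plastic bottle with a red screw cap (66 mm above the bench)
- blue_bottle: white plastic bottle with a blue screw cap, 36 mm across and 74 mm tall, standing loose and upright on the bench; origin at the centre of its underside, z up
- blue_bottle_cap (a point): centre of the top of the cap of the white plastic bottle with a blue screw cap (74 mm above the bench)
- black_bottle: grey-white plastic bottle with a black screw cap, 33 mm across and 70 mm tall, standing loose and upright on the bench; origin at the centre of its underside, z up
- black_bottle_cap (a point): centre of the top of the cap of the grey-white plastic bottle with a black screw cap (70 mm above the bench)
- green_vial: clear glass vial with a green cap, 22 mm across and 60 mm tall, standing loose and upright on the bench; origin at the centre of its underside, z up
- green_vial_cap (a point): centre of the top of the cap of the clear glass vial with a green cap (60 mm above the bench)
- blue_vial: clear glass vial with a blue cap, 22 mm across and 64 mm tall, standing loose and upright on the bench; origin at the centre of its underside, z up
- blue_vial_cap (a point): centre of the top of the cap of the clear glass vial with a blue cap (64 mm above the bench)
- white_vial: clear glass vial with a white cap, 22 mm across and 60 mm tall, standing loose and upright on the bench; origin at the centre of its underside, z up
- white_vial_cap (a point): centre of the top of the cap of the clear glass vial with a white cap (60 mm above the bench)
- confirm_box: grey confirmation box fixed to the bench, 74 x 116 mm and 28 mm high, with a green and a red push button side by side on its top, 52 mm apart; origin at the centre of its underside, y along its long side (the green button lies at +y). Behind the work (beyond x = 0.72 m) and at its sides stands fixed equipment up to 190 mm tall: among it a bench meter 156 mm tall at the right (y below -0.38 m)
- accept_top (a point): centre of the top of the green button (cap 26 mm across, pressed straight down); moves with it
- accept (a joint): green button: 0 when up, grows to 0.006 m when fully down; counts as pressed beyond 0.004 m; sprung, fully down takes 5 N, comes up by itself
- reject_top (a point): centre of the top of the red button (cap 26 mm across); not to be pressed
- reject (a joint): red button: 0 when up, 0.006 m when fully down
- petri: round petri dish with dark contents, 64 mm across and 12 mm high, loose on the bench; origin at the centre of its underside
- pen: blue marker pen, 130 x 16 x 17 mm, lying loose on the bench along its own x; origin at the centre of its underside
Things that resemble listed ones, but are neither listed nor needed, are in the scene too. Of the things that look like the blue_vial, take the one that is nearest to the robot's base at the start.

How it is judged:
On the way, in this order (a step that is already met when the one before it is completed fails the run):
1. pointing down at the red-capped bottle from just above its cap, dwelling (horizontal distance between the grasp point and red_bottle_cap below 0.02 m and z of the grasp point in the frame of red_bottle_cap between 0.015 and 0.07 m and (angle between the grasp point's own z axis and vertical below 0.6 rad or angle between the grasp point's own z axis and vertical above 2.54 rad)), for 1.8 s.
2. pointing down at the green-capped vial from just above its cap, dwelling (horizontal distance between the grasp point and green_vial_cap below 0.02 m and z of the grasp point in the frame of green_vial_cap between 0.015 and 0.07 m and (angle between the grasp point's own z axis and vertical below 0.6 rad or angle between the grasp point's own z axis and vertical above 2.54 rad)), for 1.8 s.
3. the green button is pressed down with the fingers (value of joint accept above 0.004 m and contact force between the fingers and accept above 0.5 N), for 0.05 s.
At the end, for the whole second after the job is handed in: after the three steps both buttons are up again (within 1 mm) and every bottle, vial, the dish and the pen stands still within 10 mm of its starting place, bottles and vials upright within 0.1 rad (value of joint each of accept, reject below 0.001 m and distance of each of red_bottle, blue_bottle, black_bottle, green_vial, blue_vial, white_vial, petri, pen from where it was at the start of the episode below 0.01 m and angle between each of red_bottle, blue_bottle, black_bottle, green_vial, blue_vial, white_vial's own z axis and vertical below 0.1 rad and linear speed of each of red_bottle, blue_bottle, black_bottle, green_vial, blue_vial, white_vial below 0.02 m/s); the robot touches nothing.
It fails at once if a bottle or vial is touched by the robot (over 0.3 N) (contact force between any of the fingers, the arm and red_bottle above 0.3 N or contact force between any of the fingers, the arm and blue_bottle above 0.3 N or contact force between any of the fingers, the arm and black_bottle above 0.3 N or contact force between any of the fingers, the arm and green_vial above 0.3 N or contact force between any of the fingers, the arm and blue_vial above 0.3 N or contact force between any of the fingers, the arm and white_vial above 0.3 N).
It fails at once if a bottle, vial, the dish or the pen is moved or lifted by more than 15 mm (distance of any of red_bottle, blue_bottle, black_bottle, green_vial, blue_vial, white_vial, petri, pen from where it was at the start of the episode above 0.015 m).
It fails at once if the red button is pressed (over 2 mm) (value of joint reject above 0.002 m).
It fails at once if another cap is pointed at closely: the TCP within 15 mm sideways and less than 45 mm above it ((horizontal distance between the grasp point and blue_bottle_cap below 0.015 m and z of the grasp point in the frame of blue_bottle_cap below 0.045 m) or (horizontal distance between the grasp point and black_bottle_cap below 0.015 m and z of the grasp point in the frame of black_bottle_cap below 0.045 m) or (horizontal distance between the grasp point and blue_vial_cap below 0.015 m and z of the grasp point in the frame of blue_vial_cap below 0.045 m) or (horizontal distance between the grasp point and white_vial_cap below 0.015 m and z of the grasp point in the frame of white_vial_cap below 0.045 m)).
It also fails if it takes over 58 s, if anything falls off the work surface, if the arm or the gripper's body presses on something with over 40 N, if the wrist force passes 120 N, or if a joint passes its speed limit or range.

## Working session

There is one attempt and no reset: what is moved stays moved. The work goes in short steps, Python scripts to look and compute and a tool call to move; the robot and the scene stay as the last step left them, time stands still between calls to the robot, and variables do not carry over. Pictures are saved under pics/ and viewed, about 8 in all and at most 12, crops included, and the job is handed in when it is done.

Besides the shell and the picture viewer there is one more tool, called by a JSON object that holds its "fn" and its "kwargs", one argument or row to a line. play_rows: Moves the arm, as the interface text tells. Its arguments: {"type":"object","properties":{"rows":{"type":"array","items":{"type":"array","items":{"type":"array","items":{"type":"number"}}}},"grip_force":{"type":"number"}},"required":["rows"]}

```bash
mkdir -p pics; cat > h.py <<'E'
import numpy as np, cv2
from plant import ctrl
def ray(c,u,v,z):
    R=cv2.Rodrigues(np.array(c["rvec"],float))[0]; t=np.array(c["tvec"],float).ravel()
    d=R.T@np.array([(u-c["cx"])/c["fx"],(v-c["cy"])/c["fy"],1]); o=-R.T@t
    return o+d*(z-o[2])/d[2]
def proj(c,p):
    K=np.array([[c["fx"],0,c["cx"]],[0,c["fy"],c["cy"]],[0,0,1.]])
    return cv2.projectPoints(np.array([p],float),np.array(c["rvec"],float),np.array(c["tvec"],float),K,None)[0].ravel()
E
python3 - <<'E'
from h import *
for n in("top","side"):
    c=ctrl.camera(n); cv2.imwrite(f"pics/{n}0.png",c["image"])
    R=cv2.Rodrigues(np.array(c["rvec"],float))[0]; print(n,c["fx"],-R.T@np.array(c["tvec"]).ravel(),R[2])
s=ctrl.get_state(); print(s["t"],s["eef_pos"],s["tcp_rot"],s["opening"])
E
```

```text
top 367.5611953679126 [0.41373414 0.00458769 1.13753137] [ 0.11555783 -0.01074225 -0.99324267]
side 456.7433964000605 [0.44555535 1.02015581 0.7012215 ] [ 0.08495226 -0.85196434 -0.51666225]
0.1 [0.29816352 0.6051562  0.24921973] [[-8.97047041e-01  4.41934666e-01 -5.97156580e-04]
 [ 4.41935061e-01  8.97045942e-01 -1.40686957e-03]
 [-8.60675478e-05 -1.52593262e-03 -9.99998832e-01]] 0.9973758569021925
```

View pics/top0.png

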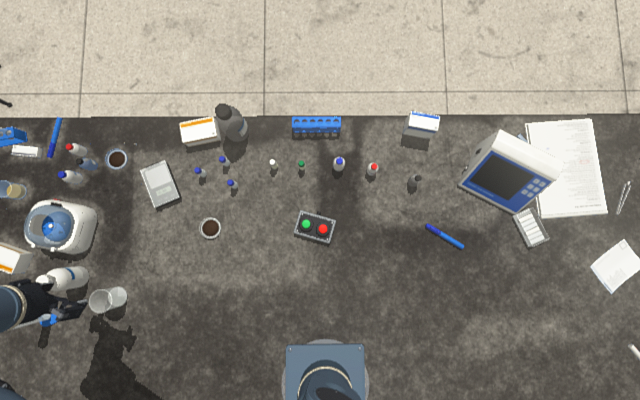

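View pics/side0.png

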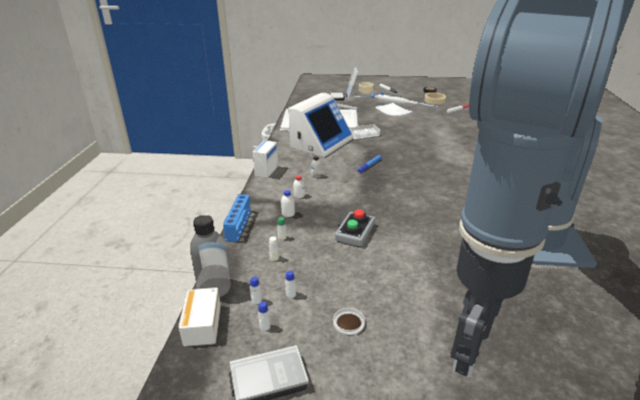

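The top view shows the red-capped bottle at (373,168), green vial at (301,163), blue bottle at (339,160), white vial at (272,162), black bottle at (414,182), three blue vials near (200,170), (222,159) and (231,183), green button at (306,224) and red button at (323,229). A second red-capped bottle stands at far left at (72,148). I'll measure the caps in both views and enlarge the candidates.

```bash
cat > m.py <<'E'
from h import *
def blobs(c,col,box):
    h=cv2.cvtColor(c["image"],cv2.COLOR_BGR2HSV)
    H,S,V=cv2.split(h.astype(int))
    hm={"red":(H<8)|(H>172),"green":(H>45)&(H<85),"blue":(H>105)&(H<130)}[col]
    m=(hm&(S>110)&(V>50)).astype(np.uint8)
    x0,y0,x1,y1=box; k=np.zeros_like(m);k[y0:y1,x0:x1]=m[y0:y1,x0:x1]
    n,_,st,ce=cv2.connectedComponentsWithStats(k)
    return [(ce[i].round(1),st[i].tolist()) for i in range(1,n) if st[i][4]>8]
E
python3 - <<'E'
from m import *
c=ctrl.camera("top"); s=ctrl.camera("side")
for nm,col,z in(("red","red",.063),("green","green",.057),("blue","blue",.068)):
    for ce,st in blobs(c,col,(40,135,440,245)):
        zz=.033 if ce[1]>205 else z
        p=ray(c,*ce,zz); print("top",nm,ce,st,p.round(3),np.hypot(*p[:2]).round(3),"->side",proj(s,p).round(1))
    for ce,st in blobs(s,col,(230,150,400,350)):
        zz=.033 if ce[0]>335 else z-.003
        print("  side",nm,ce,st,ray(s,*ce,zz).round(3))
im=c["image"]
a=cv2.resize(im[135:245,190:430],None,fx=3.2,fy=3.2,interpolation=2); b=cv2.resize(im[130:200,40:140],None,fx=3.2,fy=3.2,interpolation=2)
o=np.zeros((a.shape[0]+b.shape[0],max(a.shape[1],b.shape[1]),3),np.uint8);o[:a.shape[0],:a.shape[1]]=a;o[a.shape[0]:,:b.shape[1]]=b
cv2.imwrite("pics/crop1.png",o)
E
```

```text
top red [ 68.7 146.4] [66, 143, 7, 7, 35] [0.704 0.757 0.063] 1.034 ->side [141.9 514.8]
top red [373.7 165.8] [371, 163, 6, 7, 29] [ 0.637 -0.149  0.063] 0.654 ->side [299.2 176.7]
top red [322.5 228.5] [318, 224, 10, 10, 73] [0.453 0.005 0.033] 0.453 ->side [359.7 217.4]
  side red [298.1 177.2] [296, 175, 5, 5, 21] [ 0.64  -0.151  0.06 ]
  side red [358.6 213.7] [353, 209, 12, 10, 86] [ 0.457 -0.012  0.033]
top green [301. 163.] [299, 161, 5, 5, 21] [0.648 0.068 0.057] 0.652 ->side [282.3 218.9]
top green [305.7 223.6] [302, 219, 9, 10, 67] [0.468 0.056 0.033] 0.472 ->side [353.1 227.8]
  side green [280.7 220.9] [278, 217, 7, 8, 41] [0.652 0.073 0.054]
  side green [352.2 223.4] [347, 219, 11, 10, 86] [0.471 0.036 0.033]
top blue [ 52.  145.7] [47, 135, 11, 23, 138] [0.705 0.803 0.068] 1.069 ->side [122.8 555.7]
top blue [221.5 158.6] [219, 156, 6, 6, 28] [0.662 0.302 0.068] 0.727 ->side [256.1 276. ]
top blue [339.  160.6] [337, 157, 5, 7, 29] [ 0.652 -0.046  0.068] 0.654 ->side [288.  192.7]
top blue [197.2 169.7] [194, 167, 7, 6, 30] [0.629 0.373 0.068] 0.731 ->side [264.4 300
[... 363 characters left out ...]
4.5 161.7]
  side blue [231.3 152.7] [230, 150, 4, 6, 21] [ 0.879 -0.286  0.065]
  side blue [269.8 152.8] [267, 150, 7, 7, 13] [ 0.754 -0.297  0.065]
  side blue [369.3 163.4] [358, 155, 23, 17, 126] [ 0.432 -0.315  0.033]
  side blue [286.8 192.8] [284, 191, 6, 5, 25] [ 0.656 -0.05   0.065]
  side blue [240.3 220.5] [230, 194, 21, 48, 350] [0.749 0.097 0.065]
  side blue [238.5 203.4] [235, 200, 8, 9, 32] [0.775 0.017 0.065]
  side blue [233.5 213.4] [230, 210, 9, 9, 26] [0.775 0.066 0.065]
  side blue [289.4 275.3] [286, 271, 8, 9, 62] [0.593 0.29  0.065]
  side blue [254.  281.3] [250, 277, 9, 10, 64] [0.663 0.316 0.065]
  side blue [262.6 306.7] [259, 301, 8, 12, 77] [0.63  0.386 0.065]
```

View pics/crop1.png

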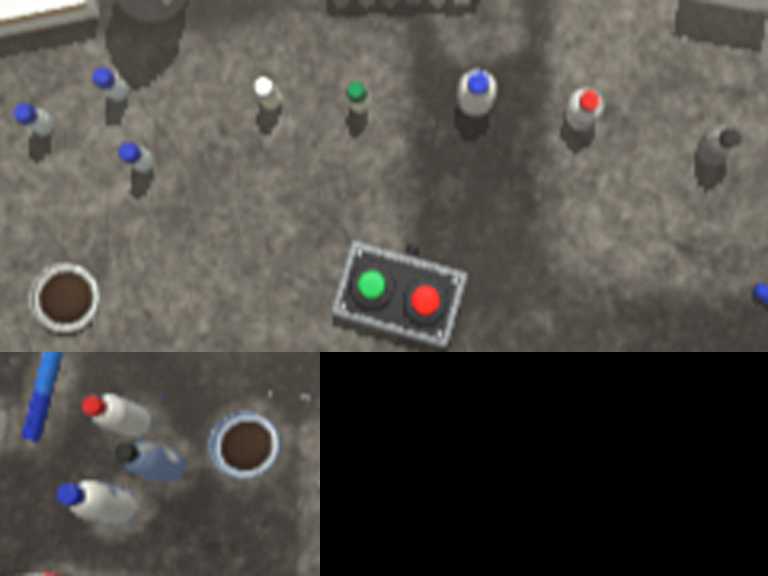

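The listed red bottle at (373,166), x=0.638 y=-0.150, is 0.65 m out in the row. The lookalike at (69,146) is 1.03 m away, beyond reach, and stands among the side equipment, so I use the one in the row. The green vial at (301,163) is the only one with a green cap, at x≈0.650 y≈0.070. The button spacing measures 53 mm against the given 52 mm. I'll shut the fingers and travel high to above the red cap.

{"fn": "play_rows", "kwargs": {
  "rows": [
    [[2, -4.7, 0, -4.5, -1], [4, -9.4, 0, -9, -1], [6.4, -14, 0, -13.5, -1], [8.6, -19, 0, -18, -1], [11, -24, 0, -23, -1], [13, -28.5, 0, -27.5, -1], [15, -33, 0, -32, -1], [17, -38, 0, -37, -1], [19, -42.5, 0, -41.5, -1], [21.3, -47, 0, -46, -1], [23.4, -52, 0, -50.5, -1], [25.5, -56.6, 0, -55, -1], [27.6, -61.3, 0, -60, -1], [29.7, -66, 0, -65, -1], [31.8, -71, 0, -70, -1], [34, -75.5, 0, -75, -1], [34, -75.5, 0, -75, -1], [34, -75.5, -3, -75, -1], [34, -75.5, -6, -75, -1], [34, -75.5, -6, -75, -1]]
  ]
}}

```text
t: 2.7
eef_pos: [0.637, -0.1479, 0.1879]
tcp_rot: [[0.193, 0.981, -0.004], [0.981, -0.193, 0.002], [0.001, -0.005, -1.0]]
wrist_force: [-0.2, -0.4, 0.6]
opening: 0.002
```

```bash
python3 - <<'E'
from m import *
s=ctrl.get_state();print(s["t"],s["eef_pos"],s["tcp_rot"][2],s["opening"],np.round(s["joint_positions"],2),s["wrist_force"])
a=ctrl.camera("top");b=ctrl.camera("side");e=np.array(s["eef_pos"]);tip=e-[0,0,.019]
print("tip proj",proj(a,tip),proj(b,tip),"cap",proj(b,[.638,-.15,.066]))
u,v=proj(b,[.638,-.15,.1]).astype(int)
o=np.vstack([cv2.resize(b["image"][v-80:v+80,u-110:u+150],None,fx=2.4,fy=2.4,interpolation=2)])
cv2.imwrite("pics/r2.png",o)
for z in(.1,):print(u,v)
E
```

```text
2.7 [ 0.63699256 -0.14787664  0.18791345] [ 7.38382569e-04 -4.71444924e-03 -9.99988614e-01] 0.0023780124518447297 [-0.09  0.64  0.43  1.58 -0.3   0.99  0.23] [-0.1578799  -0.43219895  0.59177421]
tip proj [378.66814862 157.57789057] [297.86528111 143.75022858] cap [298.75251106 175.61243684]
298 165
```

View pics/r2.png

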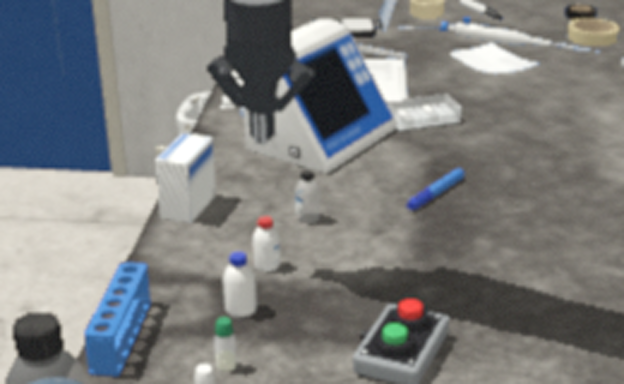

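The crop shows the shut fingertips at crop (262,140), where the calibration predicts (264,141), directly above the red cap at (265,222). I'll lower to tip ≈15 mm above the cap and dwell.

{"fn": "play_rows", "kwargs": {
  "rows": [
    [[0, -0.1, -2, 0, -1], [0, -0.1, -4, 0, -1], [0, -0.1, -6, 0, -1], [0, -0.1, -7.5, 0, -1], [0, -0.1, -8.5, 0, -1], [0, -0.1, -8.7, 0, -1], [0, -0.1, -8.7, 0, -1], [0, -0.1, -8.7, 0, -1], [0, -0.1, -8.7, 0, -1], [0, -0.1, -8.7, 0, -1], [0, -0.1, -8.7, 0, -1], [0, -0.1, -8.7, 0, -1], [0, -0.1, -8.7, 0, -1], [0, -0.1, -8.7, 0, -1], [0, -0.1, -8.7, 0, -1], [0, -0.1, -8.7, 0, -1], [0, -0.1, -8.7, 0, -1], [0, -0.1, -8.7, 0, -1], [0, -0.1, -8.7, 0, -1], [0, -0.1, -8.7, 0, -1]]
  ]
}}

```text
t: 5.3
eef_pos: [0.6383, -0.1505, 0.103]
tcp_rot: [[0.195, 0.981, 0.0], [0.981, -0.195, -0.0], [-0.0, 0.0, -1.0]]
wrist_force: [1.2, 0.0, -0.2]
opening: 0.003
```

```bash
python3 - <<'E'
from m import *
s=ctrl.get_state();print(s["t"],s["eef_pos"])
b=ctrl.camera("side");u,v=298,175
a=ctrl.camera("top")
o=np.hstack([cv2.resize(b["image"][v-50:v+30,u-40:u+40],None,fx=4.5,fy=4.5,interpolation=2),cv2.resize(a["image"][120:200,335:415],None,fx=4.5,fy=4.5,interpolation=2)])
cv2.imwrite("pics/r3.png",o)
print(blobs(b,"red",(280,150,320,200)),proj(b,np.array(s["eef_pos"])-[0,0,.019]))
E
```

```text
5.3 [ 0.63834363 -0.15053609  0.10299542]
[(array([298.2, 177.5]), [296, 176, 5, 4, 18])] [298.47174533 170.07977524]
```

View pics/r3.png

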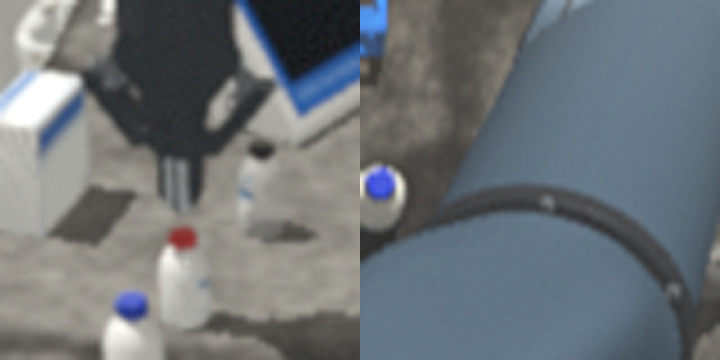

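The tips sit right above the red cap: tip at crop (180,205), cap at (182,237), a gap of about 18 mm. I'll dwell one more second, rise, and cross above the blue bottle to the green vial.

{"fn": "play_rows", "kwargs": {
  "rows": [
    [[0, 0, 0, 0, -1], [0, 0, 0, 0, -1], [0, 0, 0, 0, -1], [0, 0, 0, 0, -1], [0, 0, 0, 0, -1], [0, 0, 0, 0, -1], [0, 0, 3, 0, -1], [0, 0, 7, 0, -1], [0, 0, 10, 0, -1], [0, 0, 10, 0, -1], [0.3, 4, 10, 0, -1], [0.5, 8, 10, 0, -1], [0.7, 12, 10, 0, -1], [0.9, 16, 10, 0, -1], [1.2, 20, 10, 0, -1], [1.2, 22, 10, 0, -1], [1.2, 22, 10, 0, -1], [1.2, 22, 7, 0, -1], [1.2, 22, 5, 0, -1], [1.2, 22, 5, 0, -1]]
  ]
}}

```text
t: 7.9
eef_pos: [0.6493, 0.0668, 0.1517]
tcp_rot: [[0.198, 0.98, -0.003], [0.98, -0.198, -0.002], [-0.002, -0.003, -1.0]]
wrist_force: [-0.9, 0.2, 0.4]
opening: 0.0
```

```bash
python3 - <<'E'
from m import *
s=ctrl.get_state();print(s["t"],s["eef_pos"],np.round(s["joint_positions"],2))
b=ctrl.camera("side")
print(blobs(b,"green",(260,200,310,240)),proj(b,np.array(s["eef_pos"])-[0,0,.019]))
u,v=281,215
cv2.imwrite("pics/g1.png",cv2.resize(b["image"][v-60:v+40,u-60:u+60],None,fx=4.5,fy=4.5,interpolation=2))
E
```

```text
7.9 [0.64932223 0.06684471 0.1516892 ] [-0.42  0.67  0.42  1.63 -0.33  0.92 -0.08]
[(array([280.7, 220.9]), [278, 217, 7, 8, 41])] [280.47307465 193.0595241 ]
```

View pics/g1.png

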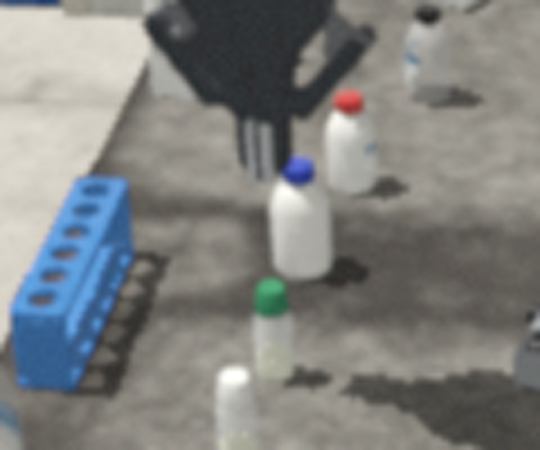

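The tip at crop (262,172) is above the green cap at (270,295), in line with it, and the red bottle stands unmoved. I'll lower to z≈0.096 and dwell over 2 s.

{"fn": "play_rows", "kwargs": {
  "rows": [
    [[0, 0, -2, 0, -1], [0, 0, -4, 0, -1], [0, 0, -5.2, 0, -1], [0, 0, -5.7, 0, -1], [0, 0, -5.7, 0, -1], [0, 0, -5.7, 0, -1], [0, 0, -5.7, 0, -1], [0, 0, -5.7, 0, -1], [0, 0, -5.7, 0, -1], [0, 0, -5.7, 0, -1], [0, 0, -5.7, 0, -1], [0, 0, -5.7, 0, -1], [0, 0, -5.7, 0, -1], [0, 0, -5.7, 0, -1], [0, 0, -5.7, 0, -1], [0, 0, -5.7, 0, -1], [0, 0, -5.7, 0, -1], [0, 0, -5.7, 0, -1], [0, 0, -5.7, 0, -1], [0, 0, -5.7, 0, -1]]
  ]
}}

```text
t: 10.45
eef_pos: [0.6503, 0.0695, 0.096]
tcp_rot: [[0.195, 0.981, 0.0], [0.981, -0.195, -0.0], [0.0, 0.0, -1.0]]
wrist_force: [1.3, 0.9, -0.4]
opening: -0.0
```

```bash
python3 - <<'E'
from m import *
s=ctrl.get_state();print(s["t"],s["eef_pos"])
b=ctrl.camera("side");a=ctrl.camera("top")
print(blobs(b,"green",(260,200,310,240)),proj(b,np.array(s["eef_pos"])-[0,0,.019]))
u,v=281,215
cv2.imwrite("pics/g2.png",cv2.resize(b["image"][v-40:v+40,u-50:u+50],None,fx=4,fy=4,interpolation=2))
# triangulate button centres from the first views
from cv2 import Rodrigues
def PM(c):
    K=np.array([[c["fx"],0,c["cx"]],[0,c["fy"],c["cy"]],[0,0,1.]]);return K@np.hstack([Rodrigues(np.array(c["rvec"],float))[0],np.array(c["tvec"],float).reshape(3,1)])
for p,q in(((305.7,223.6),(352.2,223.4)),((322.5,228.5),(358.6,213.7))):
    X=cv2.triangulatePoints(PM(a),PM(b),np.array(p).reshape(2,1),np.array(q).reshape(2,1));print((X[:3]/X[3]).ravel())
E
```

```text
10.45 [0.65033821 0.06950056 0.0959951 ]
[(array([280.8, 221.1]), [278, 218, 7, 7, 35])] [281.02711395 212.65125582]
[0.46969176 0.05502058 0.04608312]
[0.45492354 0.00534372 0.04430482]
```

View pics/g2.png

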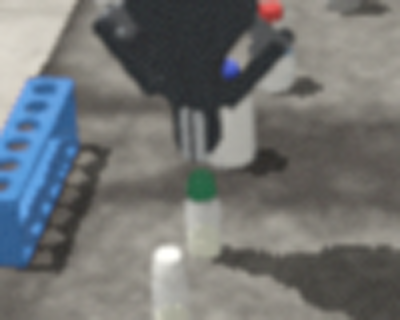

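The tip at crop (195,160) is just above the green cap at (202,183), a gap of about 17 mm. The button triangulates to (0.469, 0.055) with its top at ≈0.046, which fits a 28 mm box plus cap. I'll dwell briefly more, rise and go above the button.

{"fn": "play_rows", "kwargs": {
  "rows": [
    [[0, 0, 0, 0, -1], [0, 0, 0, 0, -1], [0, 0, 0, 0, -1], [0, 0, 0, 0, -1], [0, 0, 3, 0, -1], [0, 0, 6, 0, -1], [0, 0, 8, 0, -1], [-3, -0.2, 8, 0, -1], [-6, -0.5, 8, 0, -1], [-9, -0.7, 8, 0, -1], [-12, -1, 8, 0, -1], [-15, -1.2, 7, 0, -1], [-18.1, -1.4, 4, 0, -1], [-18.1, -1.4, 1, 0, -1], [-18.1, -1.4, 0, 0, -1], [-18.1, -1.4, -1, 0, -1], [-18.1, -1.4, -1, 0, -1], [-18.1, -1.4, -1, 0, -1]]
  ]
}}

```text
t: 12.8
eef_pos: [0.4698, 0.0555, 0.0865]
tcp_rot: [[0.195, 0.981, 0.001], [0.981, -0.195, 0.0], [0.0, 0.001, -1.0]]
wrist_force: [-0.5, 0.3, 0.7]
opening: 0.001
```

```bash
python3 - <<'E'
from m import *
s=ctrl.get_state();print(s["t"],s["eef_pos"])
b=ctrl.camera("side")
e=np.array(s["eef_pos"])
print(blobs(b,"green",(330,200,380,240)),proj(b,e-[0,0,.019]))
u,v=352,215
cv2.imwrite("pics/b1.png",cv2.resize(b["image"][v-50:v+40,u-50:u+50],None,fx=5,fy=5,interpolation=2))
E
```

```text
12.8 [0.46983987 0.055504   0.08647353]
[(array([352.3, 224.1]), [347, 220, 11, 9, 76])] [352.89476931 216.52614868]
```

View pics/b1.png

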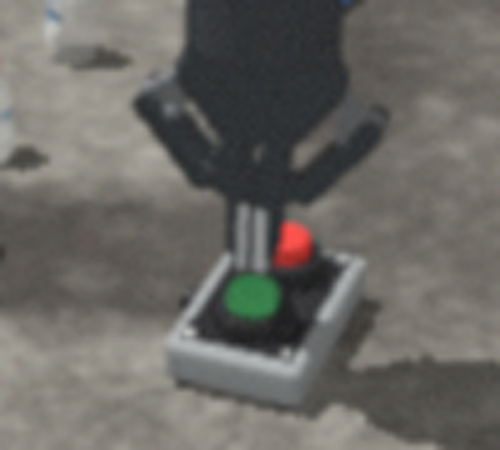

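The tips at crop (255,270) stand about 2 cm above the centre of the green button at (250,295), clear of the red one. I'll lower gently and watch the force.

{"fn": "play_rows", "kwargs": {
  "rows": [
    [[0, 0, -1, 0, -1], [0, 0, -1.8, 0, -1], [0, 0, -2, 0, -1], [0, 0, -2.2, 0, -1], [0, 0, -2.4, 0, -1], [0, 0, -2.4, 0, -1], [0, 0, -2.4, 0, -1]]
  ]
}}

```text
t: 13.72
eef_pos: [0.4695, 0.0556, 0.0634]
tcp_rot: [[0.195, 0.981, 0.001], [0.981, -0.195, 0.001], [0.001, 0.001, -1.0]]
wrist_force: [-4.9, 1.4, 28.6]
opening: 0.002
```

28.6 N is well beyond the 5 N spring, so the button should be at its stop. I'll check in one picture before lifting.

```bash
python3 - <<'E'
from m import *
s=ctrl.get_state();print(s["t"],s["eef_pos"],s["wrist_force"])
b=ctrl.camera("side")
print(blobs(b,"green",(330,200,380,240)),blobs(b,"red",(330,200,380,240)),[proj(b,[.469,.055,z]).round(1) for z in(.05,.044)])
u,v=352,215
cv2.imwrite("pics/b2.png",cv2.resize(b["image"][v-50:v+40,u-50:u+50],None,fx=5,fy=5,interpolation=2))
E
```

```text
13.725 [0.46950343 0.05561417 0.0634069 ] [-4.86870183  1.38457184 28.58284618]
[(array([349.5, 226.6]), [347, 224, 7, 5, 10])] [(array([360.4, 215.3]), [358, 213, 7, 6, 31])] [array([353. , 222.2]), array([353. , 224.1])]
```

View pics/b2.png

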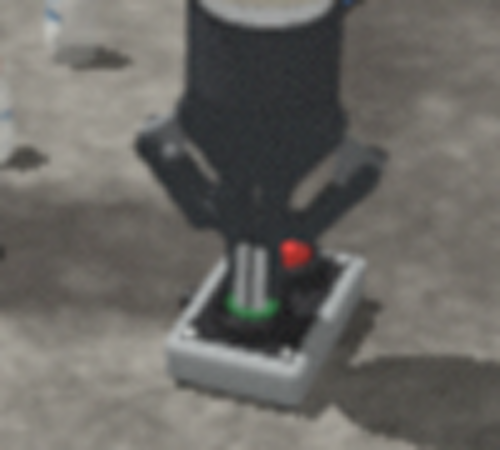

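The fingers stand centred on the green cap, with only its rim visible at crop (250,308), and clear of the red button. At 28 N the cap is at its stop. I'll lift straight up.

{"fn": "play_rows", "kwargs": {
  "rows": [
    [[0, 0, 0, 0, -1], [0, 0, 2, 0, -1], [0, 0, 5, 0, -1], [0, 0, 9, 0, -1], [0, 0, 12, 0, -1], [0, 0, 12, 0, -1], [0, 0, 12, 0, -1], [0, 0, 12, 0, -1]]
  ]
}}

```text
t: 14.78
eef_pos: [0.4687, 0.0554, 0.181]
tcp_rot: [[0.195, 0.981, -0.002], [0.981, -0.195, -0.001], [-0.001, -0.002, -1.0]]
wrist_force: [-0.7, -0.5, -0.7]
opening: 0.0
```

```bash
python3 - <<'E'
from m import *
s=ctrl.get_state();print(s["t"],s["eef_pos"],s["wrist_force"])
b=ctrl.camera("side");o=cv2.imread("pics/side0.png")
print(blobs(b,"green",(260,200,380,240)),blobs(b,"red",(280,160,380,240)),blobs(b,"blue",(245,185,310,320)))
cv2.imwrite("pics/end.png",cv2.resize(np.hstack([o[140:360,220:400],b["image"][140:360,220:400]]),None,fx=2.2,fy=2.2,interpolation=2))
E
```

```text
14.775 [0.46868543 0.05539905 0.18102315] [-0.65906893 -0.48669299 -0.66883182]
[(array([280.7, 220.9]), [278, 217, 7, 8, 41]), (array([352.2, 223.4]), [347, 219, 11, 10, 87])] [(array([298.1, 177.2]), [296, 175, 5, 5, 21]), (array([358.7, 213.6]), [353, 209, 12, 10, 86])] [(array([286.8, 192.8]), [284, 191, 6, 5, 25]), (array([246.9, 208.5]), [245, 195, 6, 29, 100]), (array([289.4, 275.3]), [286, 271, 8, 9, 62]), (array([253.9, 281.3]), [250, 277, 9, 10, 65]), (array([262.6, 306.7]), [259, 301, 8, 12, 77])]
```

View pics/end.png

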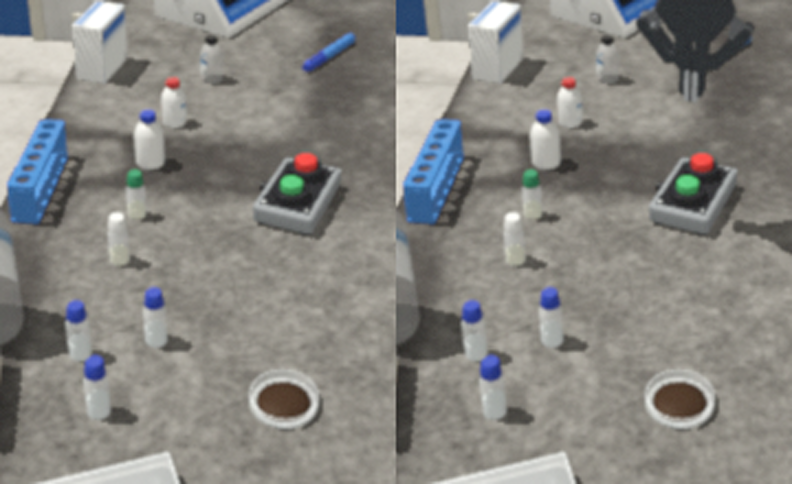

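Before (left) and after (right) match: all caps and both buttons are at their starting pixels within 0.1 px, and the arm is clear.

```bash
python3 -c "
from plant import ctrl
print(ctrl.sign_off())"
```

```text
the job is handed in; nothing more can be done
None
```

I carried out all three steps in order and handed the job in at about 15 s; the hand-in gives no verdict.

- **Pointing:** With the fingers shut and pointing down, I dwelt over 2 s with the tips about 18 mm above the red-capped bottle. I then did the same about 17 mm above the green-capped vial.
- **Green button:** I pressed it with 28.6 N, well past its 5 N spring, so it should have been fully down. The camera showed the fingers centred on its cap, but I did not measure its travel directly. I then lifted clear.
- **Last checks:** In the final side view the coloured caps in the row and both buttons measured within about 0.1 px of where they started. The black bottle, white vial and dish looked unmoved by eye. The pen was not checked closely because the gripper hid it. The wrist force was back near zero.
- **Disagreement:** The side and top views disagreed on the buttons by about 4 px at my first height guess of 33 mm. Triangulating put their tops at about 46 mm, and contact came at a height that fits this.

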